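Slide a thin test panel off the granite plate and load the gauge stand

TASK

Load the long steel test panel into the gauge stand: it is too thin to pick up where it lies, so press on it and slide it towards the robot until its end hangs well over the granite plate's front edge (about 40 mm), then take it by that end. Lower it, without dropping it, flat into the stand's nest, between the side guides with its far end at the back stop (a gap under 10 mm is fine), let go, and then press it down with the fingers (5 to 15 N) to be sure it lies flat. Leave the square panel and the other things where they are.

Things in the scene. Friction and masses are not known exactly. Their poses are not given: they have to be found in the camera images.
- panel: Long test panel: smooth steel sheet 120 (its x) x 50 (y) x 2 mm (z), grey coat, bare steel ends, 94 g. Origin: centre of its underside. Starts flat on the granite plate, x within 0.15 rad of the plate's x, its front (-x) end 12 to 35 mm inside the plate's front edge. Slides easily on granite (friction 0.25): closed fingertips pressing 5 N drag it. Tips off beyond 60 mm overhang.
- panel_front (a point): Middle of the long panel's front (-x, robot-side) end, at half its thickness.
- plate: Polished dark granite plate, fixed, 180 (x) x 240 (y) x 50 mm high. Origin: centre of its underside; top 50 mm above the bench. Its front edge is the 240 mm side at its own x = -90 mm, towards the robot. In front of it nothing stands higher than 40 mm.
- plate_front (a point): Middle of the plate's top front edge; axes as the plate.
- stand: Gauge stand, fixed: grey base 156 (x) x 90 (y) x 45 mm high, from x = -38 to +118 mm of its origin (on the bench, under the middle of the nest). The nest is on its top at the front; behind, at x = 92 mm, stands a 22 mm post with a dial gauge, 175 mm high in all (nothing above the guides is nearer than x = 75 mm).
- nest (a point): Centre of the nest floor, 45 mm above the bench, axes as the stand, +x to the back stop. Nest: 76 mm deep (x -38 to +38), 56 mm wide (y), with side guides and back stop 5 mm high, 12 mm thick; open in front (-x), where the base drops straight to the bench. The panel along x against the stop has its centre at x = -22 mm and hangs 44 mm over the front, so fingers on that end clear the base.
- square: Square test panel of the same finish, 60 x 60 x 2 mm, about 57 g, lying on the granite plate beside the long one, on either side. Leave it. Origin: centre of its underside.
- jar: Amber glass sample jar, 42 mm diameter, 60 mm high, standing between plate and stand. Leave it.
- loupe: Black standing magnifier, 40 mm diameter, 38 mm high, lone on the bench near the robot. Leave it.
- caliper: Steel caliper with a grey slide, about 190 mm long and 10 mm high, flat on the bench near the robot. Leave it.
- driver: Screwdriver, flat on the bench near the robot. Leave it.

How it is judged (in metres and radians):
On the way, in this order (a step that is already met when the one before it is completed fails the run):
1. the long panel, lying flat on the plate, hangs at least 20 mm over the plate's front edge (x of panel_front in the frame of plate_front below -0.02 m and z of panel_front in the frame of plate_front below 0.006 m and angle between panel's own z axis and vertical below 0.06 rad and contact force between panel and plate above 0.2 N), for 0.2 s.
2. the panel lies flat in the nest, let go (x of panel in the frame of nest between -0.033 and -0.018 m and y of panel in the frame of nest between -0.005 and 0.005 m and z of panel in the frame of nest between -0.002 and 0.0025 m and angle between panel's own z axis and vertical below 0.035 rad and angle between the x axis of panel and the x axis of nest, either way round below 0.12 rad and contact force between panel and the fingers below 0.1 N), for 0.2 s.
3. the panel is pressed down in the nest with more than 3 N by the fingers (x of panel in the frame of nest between -0.033 and -0.018 m and y of panel in the frame of nest between -0.005 and 0.005 m and z of panel in the frame of nest between -0.002 and 0.0025 m and angle between panel's own z axis and vertical below 0.035 rad and angle between the x axis of panel and the x axis of nest, either way round below 0.12 rad and contact force between panel and the fingers above 3 N and contact force between panel and stand above 3.5 N), for 0.1 s.
At the end, for the whole second after the job is handed in: The long panel lies at rest and released flat in the nest (underside within about 2 mm of the nest floor, tilt under 2 degrees) between the side guides (centred within 5 mm, turned less than 7 degrees), its far end within about 10 mm of the back stop (all of step 2 and linear speed of panel below 0.02 m/s); the robot touches nothing.
It fails at once if the long panel falls to the bench (height (world z) of panel below 0.025 m).
It fails at once if the panel is dropped or slammed into the nest (faster than 0.5 m/s within 30 mm of it) (linear speed of panel above 0.5 m/s and horizontal distance between panel and nest below 0.06 m and z of panel in the frame of nest below 0.03 m).
It fails at once if the square panel is moved more than 20 mm (distance of square from where it was at the start of the episode above 0.02 m).
It fails at once if another thing on the bench is moved more than 20 mm (distance of any of jar, loupe, caliper, driver from where it was at the start of the episode above 0.02 m).
It also fails if it takes over 56 s, if anything falls off the work surface, if the arm or the gripper's body presses on something with over 40 N, if the wrist force passes 120 N, or if a joint passes its speed limit or range.

ROBOT

A 6-joint arm with a two-finger parallel gripper is mounted at the origin on the work surface. World frame = base frame: x ahead of the robot, y to its left, z up, the work surface at z = 0. Lengths are in mm, angles in rad, forces in N, time in s.
With the tool pointing down it reaches from about 275 to 825 mm from the base axis. Payload 5.2 kg.
Tool frame: the origin (TCP) lies at the very end of the fingers, on their centre line; the grasp point (between the pads) lies 19 mm behind it; z points along the fingers, y is the line along which they close (so a half turn about z gives the same grasp; the last joint's range is limited). The gripper opens to 93 mm and grips with 3 to 60 N. Pads are 15 mm wide; open, the fingers measure 128 mm over their backs; the gripper's body (75 mm by 188 mm) begins 65 mm behind the grasp point.
Start: joints at [-1.414, 0.259, 1.535, -0, 1.348, -0.203], TCP at [193.669, -514.779, 218.653] pointing down, gripper open.
Joint ranges: [-3.14, 3.14], [-0.91, 2.08], [0.19, 2.58], [-1.22, 4.36], [0.22, 2.71], [-3.12, 3.12]. Speed limits (rad/s): [2.57, 2.57, 3.14, 3.14, 3.14, 3.14].

INTERFACE

Orientations are given as [roll, pitch, yaw] about the fixed x, y, z axes, in that order (R = Rz(yaw) Ry(pitch) Rx(roll)).
In Python, from bench import robot gives the robot as it stands. The module is installed in compiled form; this text tells all that it offers. Calls block until the motion is done:
- robot.move_ptp(position, orientation): joint-space move of the TCP to a pose.
- robot.move_linear(position, ori=None, speed=150, f_stop=None): straight line of the TCP; ori=None keeps the orientation; speed is the mean speed in mm/s. With f_stop (N) it stops when the force on the tool has changed by that much, and returns True; else False.
- robot.move_j(angles): joint-space move.
- robot.move_gripper(opening): opening from 0.0 (shut) to 1.0 (fully open); the grip force is fixed at half the most; returns when the fingers have stopped.
- robot.sleep(seconds).
- robot.inverse_kinematics(position, orientation): joint angles nearest the present ones, or None.
- robot.get_image(name): name is "scene" or "top" or "wrist"; returns a dict with "img" (420x560x3 uint8, blue, green, red), "fovy" (degrees; the focal length in pixels is half the picture's height over the tangent of half this angle, whatever the lens; pixels are square), "cx", "cy" (the principal point, pixels), "eye" and "orientation" of the camera in the world. Camera axes: x right, y down, z forward; pixel columns grow to the right and rows downward; lengths in mm; the calibration is good to about 2 mm. A picture is of the moment at which its call begins. There is no depth.
A pose or a line that the arm cannot do raises robot.MotionError and nothing moves.
- robot.hand_in(): hands the job in; it is judged then, once.
Readings, each from a call of its own:
- robot.current_t(): time.
- robot.current_qpos(): joint angles.
- robot.current_joint_vel(): joint speeds.
- robot.current_joint_efforts(): joint torques, N m.
- robot.current_tcp_pos(): TCP position.
- robot.current_eef_rot(): TCP orientation.
- robot.current_contact_force(): force on the tool from outside, world axes, zero at the start.
- robot.current_ft_torque(): the same for the moment, N m.
- robot.current_gripper_width(): opening from 0.0 (shut) to 1.0 (fully open).
- robot.current_finger_force(): force on a finger pad.
Only numpy, scipy, OpenCV 4.12 (cv2) and the standard library are available. Lean on these libraries where they do the work, as an engineer would, in place of code of your own. Each camera call takes 0.05 s, during which the arm holds its last target. There are 200 camera calls.

## Working session

There is one attempt and no reset: what is moved stays moved. The work goes in short steps, each a Python script; the robot and the scene stay as the last script left them, time stands still between calls to the robot, and variables do not carry over. Pictures are saved under pics/ and viewed, at most 10 in all, crops included, and the job is handed in when it is done.

```bash
mkdir -p pics; ls; python3 - <<'E'
from bench import robot
import cv2
for n in ("scene","top"):
    d=robot.get_image(n); cv2.imwrite(f"pics/{n}1.png",d["img"])
    print(n,d["fovy"],d["cx"],d["cy"],d["eye"],d["orientation"])
print(robot.current_t(),robot.current_eef_rot(),robot.current_tcp_pos(),robot.current_contact_force())
E
```

```text
pics
scene 48.4104739504765 283.47311475296823 217.8980501610555 [1015.86664344  399.50855189  847.49951079] [-2.4291098   0.01114096  2.21336657]
top 47.625841428860596 271.3928101325441 206.44841077686627 [ 409.49619498  -18.88415883 1032.38889636] [-3.07694756 -0.01065549 -1.56346341]
0.1 [-3.14000070e+00 -3.28266497e-04  3.59777741e-01] [ 193.56958127 -514.27879226  217.92225807] [-1.0416287   0.00681118 -0.52934156]
```

View pics/top1.png

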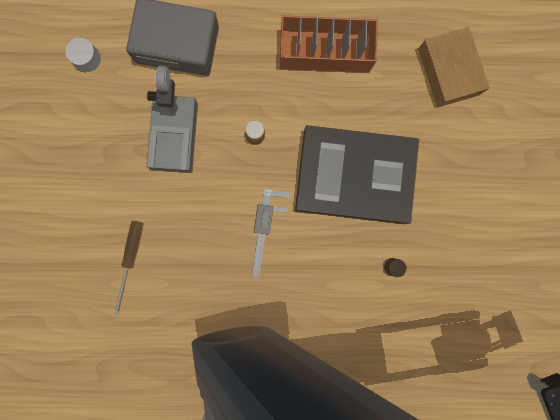

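View pics/scene1.png

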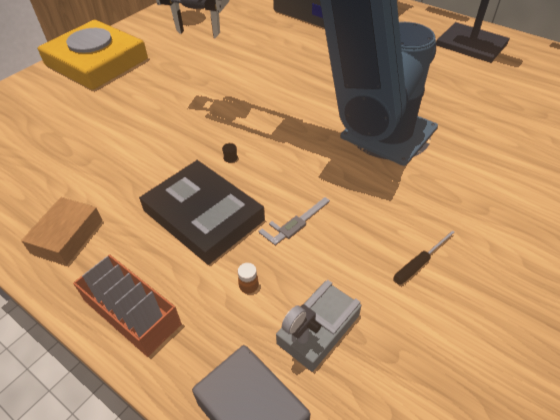

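Top view: plate corners are at about (305,128), (418,138), (412,222) and (295,211). The long panel is at (330,172), the square at (388,176), the nest at (171,150), the jar at (255,131) and the caliper at (265,230). The scene view shows the same layout. I'll get coarse positions first, then take close wrist views from two places each.

```bash
cat > h.py <<'E'
from bench import robot
import numpy as np, cv2
from scipy.spatial.transform import Rotation as R
from scipy.optimize import least_squares
def cam(d):
    f=d["img"].shape[0]/2/np.tan(np.radians(d["fovy"])/2)
    return dict(f=f,c=np.array([d["cx"],d["cy"]]),e=np.array(d["eye"]),R=R.from_euler("xyz",d["orientation"]).as_matrix())
def ray(c,uv): return c["R"]@np.append((np.array(uv,float)-c["c"])/c["f"],1)
def unproj(c,uv,z):
    r=ray(c,uv); return c["e"]+r*(z-c["e"][2])/r[2]
def proj(c,P):
    q=(np.atleast_2d(P)-c["e"])@c["R"]; return q[:,:2]/q[:,2:]*c["f"]+c["c"]
def tri(cs,uvs):  # least-squares ray intersection
    A=0;b=0
    for c,uv in zip(cs,uvs):
        r=ray(c,uv); r/=np.linalg.norm(r); M=np.eye(3)-np.outer(r,r); A=A+M; b=b+M@c["e"]
    return np.linalg.solve(A,b)
E
python3 - <<'E'
from h import *
import pickle
c=cam(robot.get_image("top"))
for n,uv,z in [("pc",(305,128),50),("pc",(418,138),50),("pc",(412,222),50),("pc",(295,211),50),("panel",(330,172),52),("sq",(388,176),52),("nest",(171,150),45),("jar",(255,131),60),("loupe",(396,268),38)]:
    print(n,unproj(c,uv,z).round())
def wr(name,p,yaw):
    robot.move_ptp(p,[np.pi,0,yaw]); d=robot.get_image("wrist"); pickle.dump(d,open(name+".pkl","wb")); cv2.imwrite(f"pics/{name}.png",d["img"])
    print(name,robot.current_t(),d["fovy"],d["eye"],cam(d)["R"][:,2].round(2),cam(d)["R"][:,1].round(2))
P=unproj(c,(345,175),50)
try: wr("w1",[P[0]-60,P[1],260],0)
except Exception as e: print(e)
print(robot.current_qpos())
E
```

```text
pc [638. -98.  50.]
pc [ 619. -335.   50.]
pc [ 443. -320.   50.]
pc [464. -78.  50.]
panel [ 546. -150.   52.]
sq [ 538. -271.   52.]
nest [590. 182.  45.]
jar [629.   6.  60.]
loupe [ 348. -289.   38.]
w1 1.8167 69.67494404867885 [ 553.27675467 -181.67483026  425.5555759 ] [-0.27  0.   -0.96] [-0.96  0.    0.27]
[-5.80870198e-01  1.66925126e-01  1.55106819e+00 -3.00350957e-04
  1.42382129e+00  9.91045982e-01]
```

```bash
python3 - <<'E'
from h import *
import pickle
def wr(name,p,yaw):
    try: robot.move_ptp(p,[np.pi,0,yaw])
    except robot.MotionError as e: print(name,e); return
    d=robot.get_image("wrist"); pickle.dump(d,open(name+".pkl","wb")); cv2.imwrite(f"pics/{name}.png",d["img"])
    print(name,robot.current_t(),d["eye"],robot.current_qpos().round(2))
wr("w2",[500,-120,240],0)
wr("w3",[520,150,230],0)
wr("w4",[560,220,250],0)
a=[cv2.imread(f"pics/w{i}.png") for i in (1,2,3,4)]
for i,j in((0,1),(2,3)):
    cv2.imwrite(f"pics/m{i}.png",cv2.resize(np.hstack([a[i],a[j]]),None,fx=.714,fy=.714))
E
```

```text
w2 2.2417 [ 573.44560285 -119.17400062  405.11751372] [-0.45  0.18  1.58 -0.    1.38  1.12]
w3 3.3417 [593.85393064 149.35104024 395.92670651] [ 0.07  0.24  1.54 -0.    1.37  1.64]
w4 3.8167 [634.20192105 219.92887313 415.48555752] [ 0.19  0.33  1.35 -0.    1.45  1.76]
```

View pics/m0.png

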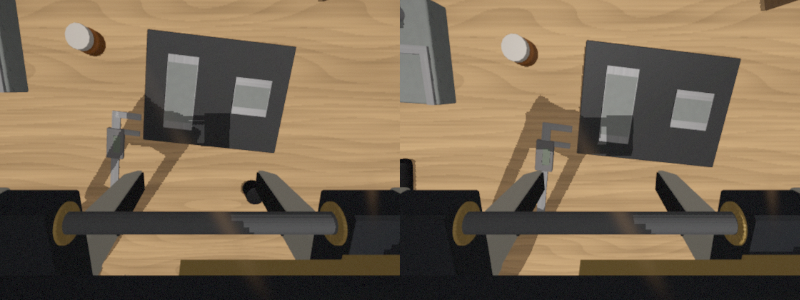

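View pics/m2.png

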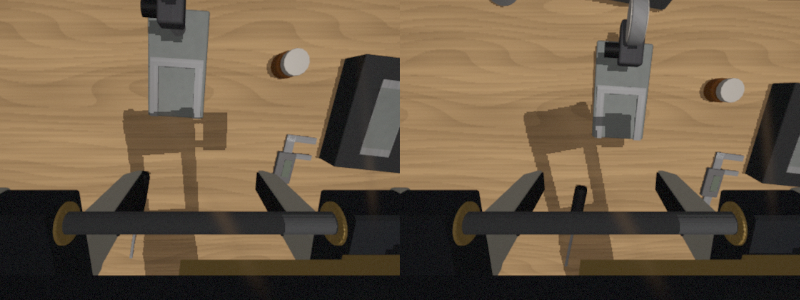

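Wrist views show everything clearly: the plate with the panel and square (panel front end in the gripper's shadow), and the stand with its nest. I'll fit the known outlines to the images by contrast across their edges.

```bash
cat > fit.py <<'E'
from h import *
import pickle
from scipy.ndimage import map_coordinates
from scipy.optimize import minimize
def seg(a,b,n_out,n=60):
    t=np.linspace(.04,.96,n)[:,None]; return np.array(a)*(1-t)+np.array(b)*t, np.tile(np.array(n_out,float),(n,1))
def rect(x0,x1,y0,y1,sides="fblr"):
    S={"f":seg((x0,y0),(x0,y1),(-1,0)),"b":seg((x1,y0),(x1,y1),(1,0)),"l":seg((x0,y1),(x1,y1),(0,1)),"r":seg((x0,y0),(x1,y0),(0,-1))}
    return np.vstack([S[s][0] for s in sides]),np.vstack([S[s][1] for s in sides])
def world(p,q,z):
    c,s=np.cos(p[2]),np.sin(p[2]); return np.c_[q@np.array([[c,s],[-s,c]])+p[:2],np.full(len(q),z)]
def prep(names,sig=.8):
    out=[]
    for n in names:
        d=pickle.load(open(n+".pkl","rb")) ; g=cv2.cvtColor(d["img"],cv2.COLOR_BGR2GRAY).astype(np.float32)
        out.append((cam(d),np.log(cv2.GaussianBlur(g,(0,0),sig)+8)))
    return out
def score(p,z,parts,ims,d):
    s=0
    for (q,n),dz,sg in parts:
        for c,g in ims:
            v=[map_coordinates(g,proj(c,world(p,q+k*d*n,z+dz)).T[::-1],order=1,mode="nearest") for k in(-1,1)]
            s+=np.mean(np.clip(sg*(v[0]-v[1]),-.2,.6))   # inside brighter: sg=+1
    return s
def fit(p0,z,parts,ims,fz=True):
    x=np.array([*p0,z],float)
    for d,st in((8,(10,10,.06,4)),(4,(4,4,.03,4)),(2,(2,2,.01,3))):
        f=lambda x:-score(x[:3],x[3] if fz else z,parts,ims,d)
        best=min((minimize(f,x,method="Nelder-Mead",options=dict(initial_simplex=np.vstack([x]+[x+np.eye(4)[i]*st[i]*s for i in range(4)]),xatol=.01,fatol=1e-5,maxiter=800)) for s in(1,-1)),key=lambda r:r.fun); x=best.x
    return x,best.fun
def draw(img,c,p,z,parts,col=(0,0,255)):
    for (q,n),dz,sg in parts:
        for u in proj(c,world(p,q,z+dz)): cv2.circle(img,(int(round(u[0]*3)),int(round(u[1]*3))),1,col,-1)
plate=[(rect(-90,90,-120,120),0,-1)]
panel=[(rect(-60,60,-25,25),0,1)]
square=[(rect(-30,30,-30,30),0,1)]
nest=[(rect(-38,70,-45,45,"lr"),0,1),(rect(-38,38,-27,27,"f"),0,1),(rect(-38,38,-28,28,"lrb"),5,-1)]
E
python3 - <<'E'
from fit import *
pickle.dump(robot.get_image("top"),open("t.pkl","wb"))
res={}
for nm,pt,p0,z,ws in (("plate",plate,(541,-208,-.08),50,["w1","w2"]),("panel",panel,(546,-150,-.08),52,["w1","w2"]),("square",square,(538,-271,-.05),52,["w1","w2"]),("nest",nest,(590,182,-.03),45,["w3","w4"])):
    for fz in (True,False):
        for s in ([ws]+[[w] for w in ws]+[["t"]] if not fz else [ws,ws+["t"]]):
            x,f=fit(p0,z,pt,prep(s),fz); print(nm,fz,s,x.round(3),round(f/len(s),3))
            if not fz and s==ws: res[nm]=x
pickle.dump(res,open("res.pkl","wb"))
def ov(w,objs,crop):
    d=pickle.load(open(w+".pkl","rb")); im=cv2.resize(d["img"],None,fx=3,fy=3,interpolation=cv2.INTER_CUBIC); im=np.clip(im*1.5,0,255).astype(np.uint8)
    M=np.array([[3.,0,1],[0,3,1]])
    for o,pt,z in objs: draw(im,cam(d),res[o][:3],z,pt)
    a,b,c_,e=[3*k for k in crop]; return im[a:b,c_:e]
A=ov("w1",[("plate",plate,50),("panel",panel,52),("square",square,52)],(30,226,190,420))
B=ov("w4",[("nest",nest,45)],(40,200,250,360))
k=cv2.resize(B,None,fx=588/480*.0+1,fy=1)
can=np.zeros((600,1030,3),np.uint8); can[:A.shape[0],:A.shape[1]]=A; can[:k.shape[0],695:695+k.shape[1]]=k[:, :335]
cv2.imwrite("pics/ov.png",cv2.resize(can,None,fx=.776,fy=.776,interpolation=cv2.INTER_AREA))
E
```

```text
plate True ['w1', 'w2'] [ 5.43295e+02 -2.06946e+02 -1.02000e-01  4.72930e+01] -0.597
plate True ['w1', 'w2', 't'] [ 5.42013e+02 -2.06544e+02 -1.08000e-01  4.71620e+01] -0.507
plate False ['w1', 'w2'] [ 5.43191e+02 -2.07069e+02 -1.09000e-01  5.81920e+01] -0.594
plate False ['w1'] [ 5.43223e+02 -2.07138e+02 -1.09000e-01  5.39180e+01] -0.595
plate False ['w2'] [ 5.43302e+02 -2.06950e+02 -1.06000e-01  6.15090e+01] -0.595
plate False ['t'] [ 5.41229e+02 -2.05732e+02 -1.09000e-01  4.25990e+01] -0.377
panel True ['w1', 'w2'] [ 5.46210e+02 -1.47964e+02 -1.14000e-01  5.32200e+01] -0.591
panel True ['w1', 'w2', 't'] [ 5.46445e+02 -1.48125e+02 -1.13000e-01  5.57010e+01] -0.516
panel False ['w1', 'w2'] [ 5.45979e+02 -1.47916e+02 -1.16000e-01  5.74140e+01] -0.591
panel False ['w1'] [ 5.45985e+02 -1.47942e+02 -1.15000e-01  5.08970e+01] -0.586
panel False ['w2'] [ 5.46202e+02 -1.47890e+02 -1.16000e-01  5.72090e+01] -0.596
panel False ['t'] [ 5.46813e+02 -1.49017e+02 -1.12000e-01  5.88610e+01] -0.366
square True ['w1', 'w2'] [ 5.39638e+02 -2.67557e+02 -1.07000e-01  5.22300e+01] -0.6
square True ['w1
[... 186 characters left out ...]
793e+02 -2.67683e+02 -1.07000e-01  5.30680e+01] -0.6
square False ['w2'] [ 5.39766e+02 -2.67211e+02 -9.80000e-02  5.57620e+01] -0.6
square False ['t'] [ 5.40207e+02 -2.68627e+02 -1.09000e-01  5.05300e+01] -0.394
nest True ['w3', 'w4'] [ 5.93843e+02  1.87723e+02 -5.40000e-02 -6.26400e+00] -0.24
nest True ['w3', 'w4', 't'] [ 5.94551e+02  1.90213e+02 -5.30000e-02  1.66760e+01] -0.223
nest False ['w3', 'w4'] [ 5.96979e+02  1.82398e+02 -5.20000e-02  3.60010e+01] -0.176
nest False ['w3'] [5.99771e+02 1.95335e+02 1.86000e-01 7.56200e+00] -0.397
nest False ['w4'] [ 5.83540e+02  1.83243e+02 -1.30000e-02  4.66810e+01] -0.192
nest False ['t'] [ 5.90406e+02  1.86823e+02 -6.60000e-02  4.21010e+01] -0.366
```

View pics/ov.png

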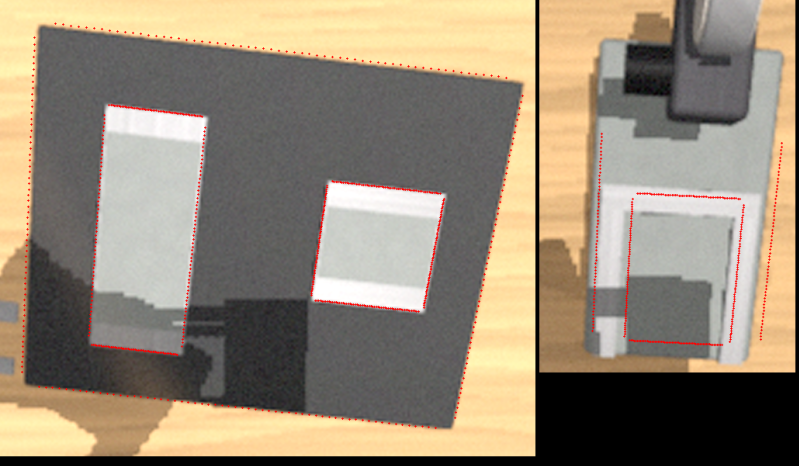

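The panel and square fits sit right on their edges. The nest fit is off: the true back-stop edge is about 17 px lower and 10 px further left in the overlay. I'll redo it in the blue channel, where grey contrasts with wood, from a better start.

```bash
sed -i 's/def prep(names,sig=.8):/def prep(names,sig=.8,blue=False):/; s/; g=cv2.cvtColor(d\["img"\],cv2.COLOR_BGR2GRAY)/; g=(d["img"][:,:,0] if blue else cv2.cvtColor(d["img"],cv2.COLOR_BGR2GRAY))/' fit.py
sed -i 's/((8,(10,10,.06,4)),(4,(4,4,.03,4)),(2,(2,2,.01,3)))/STEPS/; s/^def fit/STEPS=((8,(10,10,.06,4)),(4,(4,4,.03,4)),(2,(2,2,.01,3)))\ndef fit/' fit.py
python3 - <<'E'
import fit as F
from fit import *
F.STEPS=((4,(5,5,.03,4)),(2,(2,2,.01,3)))
res=pickle.load(open("res.pkl","rb"))
p0=(588,187,-.065)
for fz,s in((True,["w3","w4"]),(False,["w3","w4"]),(False,["w3"]),(False,["w4"]),(False,["t"])):
    x,f=fit(p0,45,nest,prep(s,blue=True),fz); print(fz,s,x.round(3),round(f/len(s),3))
    if not fz and len(s)==2: res["nest"]=x
pickle.dump(res,open("res.pkl","wb"))
o=[]
for w,cr in(("w3",(0,175,195,310)),("w4",(40,215,250,365))):
    d=pickle.load(open(w+".pkl","rb")); im=cv2.resize(d["img"],None,fx=3,fy=3,interpolation=cv2.INTER_CUBIC)
    draw(im,cam(d),res["nest"][:3],45,nest); a,b,c,e=[3*k for k in cr]; o.append(im[a:b,c:e])
cv2.imwrite("pics/ov2.png",np.hstack(o))
E
```

```text
Traceback (most recent call last):
  File "fit.py", line 28
    for d,st inSTEPS:
             ^^^^^^^
SyntaxError: invalid syntax
```

```bash
sed -i 's/inSTEPS/in STEPS/' fit.py
python3 - <<'E'
import fit as F
from fit import *
F.STEPS=((4,(5,5,.03,4)),(2,(2,2,.01,3)))
res=pickle.load(open("res.pkl","rb"))
p0=(588,187,-.065)
for fz,s in((True,["w3","w4"]),(False,["w3","w4"]),(False,["w3"]),(False,["w4"]),(False,["t"])):
    x,f=fit(p0,45,nest,prep(s,blue=True),fz); print(fz,s,x.round(3),round(f/len(s),3))
    if not fz and len(s)==2: res["nest"]=x
pickle.dump(res,open("res.pkl","wb"))
o=[]
for w,cr in(("w3",(0,175,195,310)),("w4",(40,215,250,365))):
    d=pickle.load(open(w+".pkl","rb")); im=cv2.resize(d["img"],None,fx=3,fy=3,interpolation=cv2.INTER_CUBIC)
    draw(im,cam(d),res["nest"][:3],45,nest); a,b,c,e=[3*k for k in cr]; o.append(im[a:b,c:e])
cv2.imwrite("pics/ov2.png",np.hstack(o))
E
```

```text
True ['w3', 'w4'] [ 5.89326e+02  1.87215e+02 -6.20000e-02  3.89090e+01] -0.537
False ['w3', 'w4'] [ 5.89833e+02  1.87307e+02 -6.90000e-02  4.99640e+01] -0.51
False ['w3'] [ 5.89885e+02  1.87837e+02 -4.80000e-02  4.57540e+01] -0.506
False ['w4'] [ 5.89710e+02  1.87196e+02 -7.40000e-02  2.28640e+01] -0.538
False ['t'] [ 5.90124e+02  1.86585e+02 -6.30000e-02  4.05500e+01] -0.435
```

View pics/ov2.png

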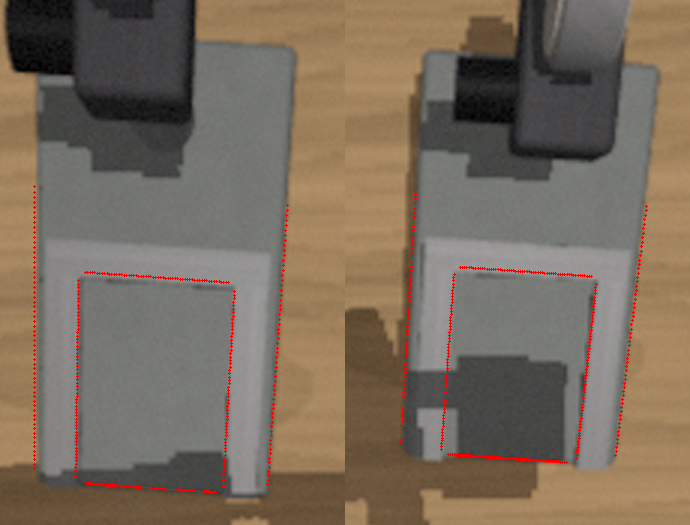

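The nest outline now agrees in both views: about (590, 187), yaw -0.066. The panel is at (546, -148), yaw -0.115, and its front end is about 26 mm inside the edge. Next is the press and slide.

```bash
python3 - <<'E'
from h import *
yaw=-.115; o=[np.pi,0,yaw]
P=np.array([565.9,-150.2])
robot.move_gripper(0.0)
robot.move_ptp([*P,150],o)
robot.move_linear([*P,70],o,speed=120)
f0=robot.current_contact_force()
hit=robot.move_linear([*P,44],speed=8,f_stop=5)
robot.sleep(.1)
print(hit,robot.current_tcp_pos(),f0,robot.current_contact_force(),robot.current_t())
z=robot.current_tcp_pos()[2]; zc=z
d=np.array([-np.cos(.107),np.sin(.107)])
for k in range(2):
    P=P+d*5
    robot.move_linear([*P,zc],speed=40)
    f=robot.current_contact_force()-f0; print(robot.current_tcp_pos().round(1),f.round(2))
    zc+=np.clip((f[2]-7)*.05,-.3,.3)
E
```

```text
True [ 565.93828698 -150.22744496   52.29415274] [ 0.0527487  -1.40638861 -1.12282539] [4.98784307e-03 7.81702780e-01 6.25113036e+00] 9.7083
[ 560.3 -149.5   52.3] [-1.18  1.63  5.61]
[ 555.7 -149.2   52.3] [-0.95  1.03  5.56]
```

```bash
python3 - <<'E'
from fit import *
import fit as F
P=np.array([565.9,-150.2]); d=np.array([-np.cos(.107),np.sin(.107)]); P=P+10*d
zc=52.2
for k in range(7):
    P=P+d*8
    robot.move_linear([*P,zc],speed=50)
    f=np.mean([robot.current_contact_force() for _ in range(1)],axis=0); print(robot.current_tcp_pos().round(1),f.round(2))
    zc+=np.clip((f[2]-6)*.04,-.2,.2)
pickle.dump(robot.get_image("top"),open("t2.pkl","wb")); pickle.dump(robot.get_image("scene"),open("s2.pkl","wb"))
robot.sleep(.2); print(robot.current_t())
# lift and look
robot.move_linear([*P,80],speed=60)
robot.move_ptp([475,-100,240],[np.pi,0,0])
pickle.dump(robot.get_image("wrist"),open("w5.pkl","wb")); pickle.dump(robot.get_image("top"),open("t3.pkl","wb"))
F.STEPS=((6,(8,8,.05,4)),(3,(4,4,.03,4)),(2,(2,2,.01,3)))
for s in (["w5"],["t3"]): print(s,fit((480,-141,-.11),52,panel,prep(s),False))
a=[pickle.load(open(n,"rb"))["img"] for n in("w5.pkl","t3.pkl")]
cv2.imwrite("pics/m5.png",cv2.resize(np.hstack(a),None,fx=.714,fy=.714)); print(robot.current_t())
E
```

```text
[ 547.3 -148.2   52.3] [-0.96 -0.98  4.34]
[ 539.5 -147.4   52.3] [-1.56 -0.41  5.18]
[ 531.5 -146.5   52.3] [-1.08 -0.61  5.29]
[ 523.2 -145.6   52.3] [-0.61  0.54  7.19]
[ 514.9 -144.7   52.3] [ 0.64 -0.21  5.87]
[ 506.8 -143.8   52.3] [-0.86 -0.67  5.86]
[ 498.7 -142.9   52.3] [0.04 0.01 6.71]
12.7
['w5'] (array([ 4.99413679e+02, -1.42429989e+02, -1.05570079e-01,  4.54143273e+01]), np.float64(-0.3507087826728821))
['t3'] (array([ 4.78069079e+02, -1.77396967e+02,  5.34661768e-02,  6.45453919e+01]), np.float64(-0.022201692685484886))
14.125
```

View pics/m5.png

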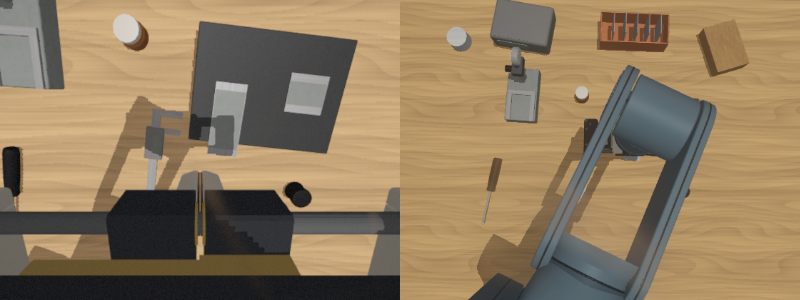

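The wrist view shows the panel hanging only a little over the edge (front end at about (222,156), edge row about 145). It slipped partway under the fingers, so I'll measure again using the edges over dark granite.

```bash
python3 - <<'E'
from fit import *
import fit as F
F.STEPS=((4,(5,5,.03,4)),(2,(2,2,.01,3)))
pp=[(rect(-20,60,-25,25,"blr"),0,1)]
for x0 in(480,490,500,510): 
    x,f=fit((x0,-143,-.105),52,pp,prep(["w5"]),False); print(x.round(2),round(f,3))
x,f=fit((543,-207,-.107),50,plate,prep(["w5"]),False); print("plate",x.round(3),f)
d=pickle.load(open("w5.pkl","rb"));
im=cv2.resize(d["img"][100:240,250:370],None,fx=5,fy=5,interpolation=cv2.INTER_CUBIC); cv2.imwrite("pics/c5.png",im[:, :])
E
```

```text
[ 4.8040e+02 -1.4036e+02 -1.1000e-01  5.5670e+01] -0.391
[ 4.9803e+02 -1.4225e+02 -1.1000e-01  6.4230e+01] -0.594
[ 4.9803e+02 -1.4225e+02 -1.1000e-01  4.4300e+01] -0.594
[ 4.9927e+02 -1.4238e+02 -1.1000e-01  5.6000e+01] -0.594
plate [ 5.43146e+02 -2.06352e+02 -1.07000e-01  5.75870e+01] -0.5356590747833252
```

```bash
python3 - <<'E'
import cv2; im=cv2.imread("pics/c5.png"); cv2.imwrite("pics/c5b.png",cv2.resize(im,(514,600)))
E
```

```text
(no output)
```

View pics/c5b.png

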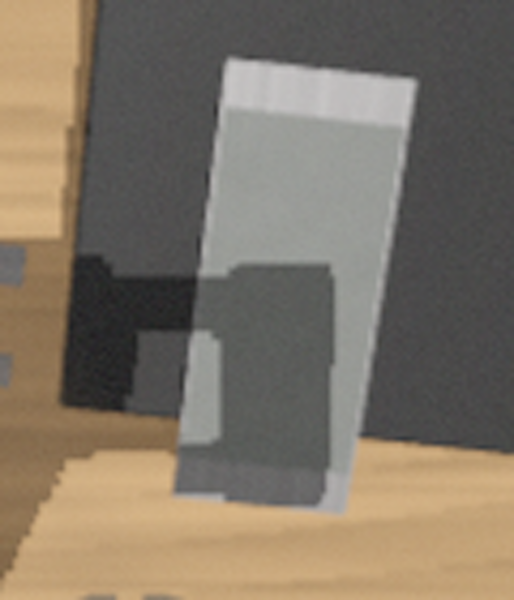

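The panel is at (498.5, -142.3), which is about 21 mm of overhang. I need about 19 mm more, pressing a little harder and sliding slower. Then I'll look again.

```bash
python3 - <<'E'
from fit import *
import fit as F
yaw=-.11;o=[np.pi,0,yaw]; d=np.array([-np.cos(.107),np.sin(.107)])
P=np.array([523.4,-145.0])
robot.move_ptp([*P,75],o); f0=robot.current_contact_force()[2]
print(robot.move_linear([*P,44],speed=10,f_stop=8.5)); robot.sleep(.1)
zc=robot.current_tcp_pos()[2]-.1; print(zc,robot.current_contact_force()-f0)
fs=[]
for k in range(4):
    P=P+d*5
    robot.move_linear([*P,zc],speed=20); f=robot.current_contact_force()[2]-f0; fs.append(round(f,1)); zc+=np.clip((f-9)*.04,-.25,.25)
print(fs,robot.current_tcp_pos())
robot.move_linear([*P,75],speed=80)
robot.move_ptp([460,-100,240],[np.pi,0,0])
pickle.dump(robot.get_image("wrist"),open("w6.pkl","wb"))
F.STEPS=((4,(5,5,.03,4)),(2,(2,2,.01,3)))
pp=[(rect(-15,60,-25,25,"blr"),0,1)]
for x0 in(480,490,498):
    x,f=fit((x0,-141,-.11),52,pp,prep(["w6"]),False); print(x.round(2),round(f,3))
print(robot.current_t())
E
```

```text
True
52.19935425568299 [-0.16760538 -0.96293994  4.39813366]
[np.float64(3.9), np.float64(5.4), np.float64(5.0), np.float64(7.4)] [ 504.00050418 -143.19364065   52.3115103 ]
[ 4.8143e+02 -1.4082e+02 -1.0000e-01  5.4880e+01] -0.595
[ 4.8259e+02 -1.4094e+02 -1.0000e-01  6.1030e+01] -0.595
[ 4.8259e+02 -1.4095e+02 -1.0000e-01  6.4920e+01] -0.595
19.825
```

Overhang is now about 38 mm and the yaw is -0.10. Next I'll straddle the hanging end with the fingers, grip and lift.

```bash
python3 - <<'E'
from fit import *
o=[np.pi,0,-.10]; P=[439.2,-136.6]
robot.move_gripper(1.0)
robot.move_ptp([*P,110],o); robot.move_linear([*P,32.3],speed=100)
robot.move_gripper(0.0)
print(robot.current_gripper_width(),robot.current_finger_force(),robot.current_tcp_pos(),robot.current_t())
f0=robot.current_contact_force()
robot.move_linear([*P,60],speed=40); robot.move_linear([*P,130],speed=100)
robot.sleep(.1)
print(robot.current_gripper_width(),robot.current_finger_force(),robot.current_contact_force()-f0,robot.current_t())
a=[]
for n in("scene","top","wrist"):
    d=robot.get_image(n); pickle.dump(d,open(n[0]+"7.pkl","wb")); a.append(d["img"])
s=cv2.resize(a[0][60:270,130:410],(560,420)); t=cv2.resize(a[1][110:320,180:460],(560,420))
cv2.imwrite("pics/m7.png",cv2.resize(np.vstack([np.hstack([s,a[2]])]),None,fx=.714,fy=.714))
E
```

```text
0.52192631534645 29.98684823513031 [ 439.20014023 -136.62159311   32.31875732] 23.625
0.5219988030386603 29.987885355949402 [-0.92649736 -0.17731109 -2.25788996] 25.4167
```

View pics/m7.png

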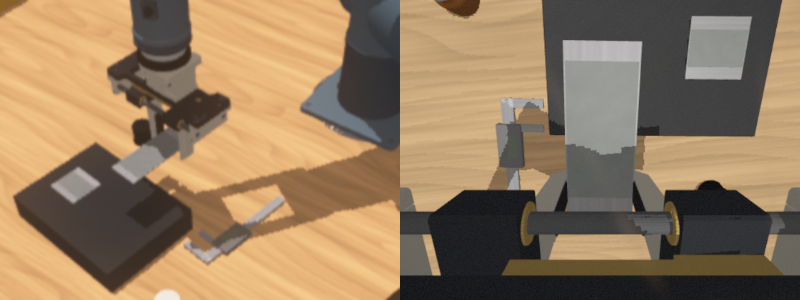

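The panel is gripped and lifted, roughly level; its far corners are at wrist pixels (228,56) and (339,57). I'll measure the tilt and offset in hand from those corners with sub-pixel refinement.

```bash
python3 - <<'E'
from fit import *
d=pickle.load(open("w7.pkl","rb")); c=cam(d); g=cv2.cvtColor(d["img"],cv2.COLOR_BGR2GRAY)
q=cv2.cornerSubPix(g,np.float32([[[228,56]],[[339,57]]]),(6,6),(-1,-1),(3,50,.01)).reshape(-1,2); print(q,c["f"])
tcp=robot.current_tcp_pos(); yaw=robot.current_eef_rot(); print(tcp,yaw)
# model: panel top corners in yaw frame at grip point, hinge at grip: params (lat offset, pitch sag, yaw err) with L=103 from tcp axis
def corners(p):
    lat,pit,dy=p; a=-.10+dy
    L=np.array([[103*np.cos(pit),s*25,151.-1-103*np.sin(pit)-0] for s in(1,-1)])
    X=L[:,0]*np.cos(a)-(L[:,1]+lat)*np.sin(a); Y=L[:,0]*np.sin(a)+(L[:,1]+lat)*np.cos(a)
    return np.c_[X+tcp[0],Y+tcp[1],L[:,2]]
r=least_squares(lambda p:(proj(c,corners(p))-q).ravel(),[0,0,0]); print(r.x,r.cost); print(proj(c,corners([0,0,0])))
depth=c["f"]*50/np.linalg.norm(q[0]-q[1]); print("depth",depth, "level would be", ((corners([0,0,0])-c["e"])@c["R"])[:,2])
ct=cam(pickle.load(open("s7.pkl","rb"))); print(proj(ct,corners([0,0,0])),proj(ct,corners([0,.1,0])))
s=pickle.load(open("s7.pkl","rb"))["img"]; u=proj(ct,corners([0,0,0])).mean(0).astype(int)
im=cv2.resize(s[u[1]-45:u[1]+25,u[0]-30:u[0]+60],None,fx=8,fy=8,interpolation=cv2.INTER_CUBIC)
for p,col in(([0,0,0],(0,0,255)),([0,.1,0],(0,255,0))):
    for k in (proj(ct,corners(p))-(u-[30,45])+.5)*8: cv2.circle(im,tuple(int(v) for v in k),4,col,-1)
cv2.imwrite("pics/c7.png",im)
E
```

```text
[[227.72295   55.697716]
 [338.88254   57.681553]] 301.7291335065123
[ 438.84514428 -136.40707913  129.41543326] [-3.14106653e+00  1.16691565e-03 -1.00021720e-01]
[ 1.03618041  0.04134312 -0.01692546] 0.012304916451070897
[[224.58961542  54.35384334]
 [339.05928147  54.26307879]]
depth 135.69728513400344 level would be [131.84636681 131.74528044]
[[223.088814   186.69857013]
 [207.27583259 175.59987863]] [[223.79785832 189.99265101]
 [208.09473119 178.90904837]]
```

View pics/c7.png

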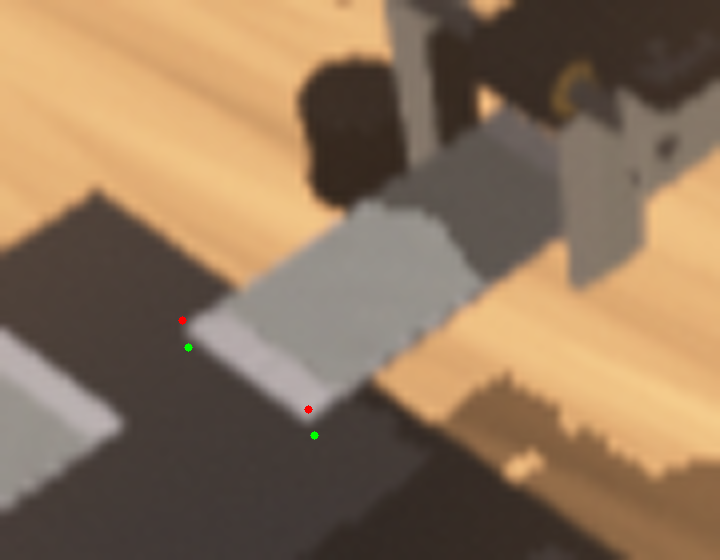

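The far corners match a level panel to about 0.03 rad. I'll carry it over to a hover above the nest and check its alignment to the stand with the wrist camera.

```bash
cat > hov.py <<'E'
from fit import *
import fit as F
F.STEPS=((4,(4,4,.02,4)),(2,(2,2,.01,3)))
N=(589.8,187.3,-.066)
base=[(rect(-30,70,-45,45,"lr"),0,1),(rect(-38,38,-40,40,"b"),5,0.5)]
def check(tag):
    d=robot.get_image("wrist"); pickle.dump(d,open(tag+".pkl","wb")); c=cam(d); tcp=robot.current_tcp_pos(); a0=robot.current_eef_rot()[2]
    x,f=fit(N,45,base,prep([tag],blue=True),False); print("base",x.round(3),round(f,3))
    def corners(p):
        lat,pit,dy=p;a=a0+dy; L=np.array([[103*np.cos(pit),s*25,tcp[2]+20-103*np.sin(pit)] for s in(1,-1)])
        return np.c_[L[:,0]*np.cos(a)-(L[:,1]+lat)*np.sin(a)+tcp[0],L[:,0]*np.sin(a)+(L[:,1]+lat)*np.cos(a)+tcp[1],L[:,2]]
    g=cv2.cvtColor(d["img"],cv2.COLOR_BGR2GRAY)
    q=cv2.cornerSubPix(g,np.float32(proj(c,corners([0,.03,0]))).reshape(-1,1,2),(5,5),(-1,-1),(3,50,.01)).reshape(-1,2)
    r=least_squares(lambda p:(proj(c,corners(p))-q).ravel(),[0,0,0])
    m=corners(r.x).mean(0); e=m[:2]-np.array(N[:2]); s,co=np.sin(N[2]),np.cos(N[2])
    print("corners",q.round(1).tolist(),r.x.round(3),round(r.cost,3),"far mid in nest",(co*e[0]+s*e[1]).round(1),(-s*e[0]+co*e[1]).round(1),"t",robot.current_t(),"tcp",tcp.round(1))
E
python3 - <<'E'
from hov import *
robot.move_linear([439.2,-136.6,150],speed=80)
robot.move_linear([520.9,191.8,130],[np.pi,0,-.066],speed=130)
check("h1")
robot.move_linear([520.9,191.8,60],speed=80)
check("h2")
E
```

```text
base [ 5.88745e+02  1.87294e+02 -6.80000e-02  6.73060e+01] -0.196
corners [[226.10000610351562, 56.70000076293945], [338.79998779296875, 57.900001525878906]] [ 0.725  0.031 -0.011] 1.032 far mid in nest 33.9 -0.8 t 28.775 tcp [520.9 191.4 130.1]
base [ 5.81422e+02  1.90293e+02 -5.90000e-02  4.77000e+01] -0.193
corners [[226.10000610351562, 56.400001525878906], [337.3999938964844, 56.29999923706055]] [ 0.    0.03 -0.  ] 0.0 far mid in nest 34.5 0.1 t 29.85 tcp [521.5 191.9  60.6]
```

At the hover, the far end would land at nest x of about 34 (stop at 38) with a lateral offset under 1 mm. Lowering slowly with a force stop.

```bash
python3 - <<'E'
from hov import *
P=[520.9,192.2]
robot.move_linear([*P,38],speed=60); f0=robot.current_contact_force()
for z in (35,33,31,29.5,28.3,27.5):
    h=robot.move_linear([*P,z],speed=15,f_stop=5)
    print(z,h,robot.current_tcp_pos()[2].round(2),(robot.current_contact_force()-f0).round(1),robot.current_ft_torque().round(2))
    if h: break
print(robot.current_t())
E
```

```text
35 False 35.05 [-0.9  0.3 -0.9] [ 0.04  0.08 -0.02]
33 False 32.93 [-0.4  0.5 -0.1] [ 0.07 -0.02 -0.03]
31 False 30.85 [-0.3  0.2 -0.7] [-0.   0.1  0. ]
29.5 False 29.4 [-1.2  1.1  0.1] [0.07 0.04 0.  ]
28.3 False 28.24 [-1.4  0.2 -0.7] [ 0.06  0.05 -0.09]
27.5 False 27.5 [-1.3  0.1 -0.3] [-0.04 -0.03 -0.02]
32.0333
```

It went down between the guides without resistance. I'll find the floor, open the fingers gently, and check with the cameras.

```bash
python3 - <<'E'
from hov import *
P=[520.9,192.2]
h=robot.move_linear([*P,26],speed=6,f_stop=2.5)
print(h,robot.current_tcp_pos(),robot.current_contact_force().round(1))
robot.move_gripper(0.75); robot.sleep(.3)
print(robot.current_gripper_width(),robot.current_finger_force())
robot.move_linear([*P,130],speed=110); robot.move_ptp([490,192,200],[np.pi,0,-.066])
pickle.dump(robot.get_image("wrist"),open("w8.pkl","wb")); pickle.dump(robot.get_image("scene"),open("s8.pkl","wb")); pickle.dump(robot.get_image("top"),open("t8.pkl","wb"))
print(robot.current_t())
F.STEPS=((4,(5,5,.03,4)),(2,(2,2,.01,3)))
pf=[(rect(-60,-20,-25,25,"flr"),0,1)]; pall=[(rect(-60,60,-25,25,"fb"),0,1),(rect(-60,-20,-25,25,"lr"),0,1)]
for s in("w8","s8","t8"):
    for pt in(pf,pall):
        x,f=fit((563.8,188.9,-.066),47,pt,prep([s],blue=True),False); e=x[:2]-np.array(N[:2]); sn,co=np.sin(N[2]),np.cos(N[2])
        print(s,x[:3].round(3),round(f,3),"in nest",(co*e[0]+sn*e[1]).round(1),(-sn*e[0]+co*e[1]).round(1))
E
```

```text
True [520.95973417 192.21182857  26.13880503] [0.9 0.4 1.5]
0.751991201963577 0.0
34.8583
w8 [ 5.63748e+02  1.88983e+02 -9.10000e-02] -0.201 in nest -26.1 -0.0
w8 [ 5.63908e+02  1.90045e+02 -6.60000e-02] -0.493 in nest -26.0 1.0
s8 [ 5.64923e+02  1.88359e+02 -9.20000e-02] -0.158 in nest -24.9 -0.6
s8 [ 5.67716e+02  1.82542e+02 -2.44000e-01] -0.297 in nest -21.7 -6.2
t8 [ 5.83582e+02  1.79126e+02 -6.40000e-02] -0.009 in nest -5.7 -8.6
t8 [ 5.64401e+02  1.84161e+02 -5.20000e-02] -0.076 in nest -25.1 -4.8
```

The wrist view puts the panel at nest x ≈ -26, y ≈ +1. Now the press with closed fingers.

```bash
python3 - <<'E'
from hov import *
o=[np.pi,0,-.066]; P=[577.8,188.3]
robot.move_gripper(0.0)
robot.move_ptp([*P,120],o); robot.move_linear([*P,60],speed=80); robot.sleep(.1)
f0=robot.current_contact_force()[2]
h=robot.move_linear([*P,41],speed=8,f_stop=8); z=robot.current_tcp_pos()[2]
fs=[]; zc=z
for k in range(6):
    robot.sleep(.1); f=robot.current_contact_force()[2]-f0; fs.append(round(f,1))
    zc+=np.clip((f-9)*.06,-.25,.25); robot.move_linear([*P,zc],speed=5)
print(h,z,zc,fs,robot.current_t())
robot.move_linear([*P,130],speed=90); robot.move_ptp([490,192,200],o)
pickle.dump(robot.get_image("wrist"),open("w9.pkl","wb"))
F.STEPS=((4,(5,5,.03,4)),(2,(2,2,.01,3)))
x,f=fit((563.8,188.9,-.066),47,[(rect(-60,60,-25,25,"fb"),0,1),(rect(-60,-20,-25,25,"lr"),0,1)],prep(["w9"],blue=True),False); e=x[:2]-np.array(N[:2]); sn,co=np.sin(N[2]),np.cos(N[2])
print(x.round(3),f,(co*e[0]+sn*e[1]).round(1),(-sn*e[0]+co*e[1]).round(1),robot.current_t())
E
```

```text
True 47.33252682458361 46.648994057586044 [np.float64(5.4), np.float64(6.4), np.float64(6.1), np.float64(8.1), np.float64(7.7), np.float64(8.9)] 41.2583
[ 5.63872e+02  1.90152e+02 -6.60000e-02  2.35960e+01] -0.44073933362960815 -26.1 1.1 42.9083
```

The fingers met the panel at z = 47.3, so it lies flat on the nest floor. They pressed with 5 to 9 N and the panel did not move, so I'm handing in.

```bash
python3 -c "
from bench import robot
print(robot.hand_in())"
```

```text
the job is handed in; nothing more can be done
None
```

The long panel lies flat in the nest at about x = -26 mm, y = +1 mm (roughly a 4 mm gap to the back stop), was let go and pressed with 5–9 N, and the job was handed in after about 43 s; the hand-in call returned no verdict.

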